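# Close the control unit and run its test

### The arm

A 6-joint arm with a two-finger parallel gripper is mounted at the origin on the work surface. World frame = base frame: x ahead of the robot, y to its left, z up, the work surface at z = 0. Lengths are in m, angles in rad, forces in N, time in s.
With the tool pointing down it reaches from about 0.25 to 0.775 m from the base axis. Payload 4 kg.
Tool frame: the origin (TCP) lies on the mounting face of the last link; the fingertips stand 173 mm ahead of it and the grasp point (between the pads) lies robot.grasp_offset ahead of it (robot.grasp_offset is the distance from the TCP to the grasp point, in m); z points along the fingers, y is the direction in which the jaws open and shut (so a half turn about z gives the same grasp; the last joint's range is limited). The gripper opens to 85 mm and grips with 20 to 120 N. Pads are 22 mm wide; open, the fingers measure 114 mm over their backs; the gripper's body (76 mm by 85 mm) begins 54 mm behind the grasp point. The pads swing forward as they close: fully open they stand 13 mm farther back than shut.
Start: joints at [-1.295, 0.087, 1.371, -0, 1.684, -0.103], TCP at [0.203, -0.511, 0.405] pointing down, gripper open.
Joint ranges: [-3.1, 3.1], [-0.76, 2.03], [0.27, 2.55], [-1.08, 4.22], [0.17, 2.65], [-2.57, 2.57]. Speed limits (rad/s): [2.79, 2.79, 3.14, 3.14, 3.14, 3.14].

### API

Orientations are given as a 3x3 rotation matrix whose columns are the frame's x, y, z axes.
In Python, from rig import status, cams, robot gives the robot as it stands.
- The arm moves only by the tool send_rows, never from a script. Its argument "motion" is a list of rows, each a list of 6 numbers: the shift along the tool's x, y, z in mm, then the turn, a rotation vector about the tool's x, y, z in degrees. A call has 1 to 20 rows; each row is the pose to reach, as a shift and turn from the pose commanded when the call began, along the tool's axes at that moment; what a row does not reach only later rows make up. A row lasts 1/8 s, in which the tool goes at most 62.5 mm and 10.7 degrees, less where a joint would pass 70% of its speed; a pose out of reach is approached as far as the arm can. A call with a gripper value outside its range is refused whole. "grip" is the closure in counts, from 0 (fully open) to 255 (shut), set as the call begins (left out, the last holds). The fingers move at their own pace and stop on an object; "force" is the grip in N (left out, the last holds). Time passes only in rows, so rows that repeat a pose let the fingers close. It gives the time, the measured TCP pose, the force and the opening at its end, in the units of the state.
- status.sense(): the state, without advancing time (a new reading comes with each control period).
- cams.read_camera(name): name is "scene" or "top" or "wrist"; returns a dict with "image" (400x640x3 uint8, red, green, blue), "vertical_fov" (degrees; the focal length in pixels is half the picture's height over the tangent of half this angle, whatever the lens; pixels are square), "cx", "cy" (the principal point, pixels), "k1" (the pictures are not rectified: a ray, as slopes to the right and down, at radius r is drawn at 1 + k1 r^2 times it, then the intrinsics apply), "pose" (4x4, takes a point from camera to world coordinates); the wrist camera has in their place "hand_eye" (4x4, takes a point from camera to tool coordinates, whose origin is the TCP and whose axes are the flange's). Camera axes: x right, y down, z forward; pixel columns grow to the right and rows downward; lengths in m; the calibration is good to about 2 mm. A picture is of the moment at which its call begins: read the wrist's pose just before it. There is no depth.
- robot.job_done(): hands the job in, once; it reports no verdict.
The state is a dict: "time_s": time; "joints": joint angles; "joint_velocities": joint speeds; "effort": joint torques, N m; "eef_pos": TCP position; "tcp_rot": TCP orientation; "ft_force": force on the tool from outside, world axes, zero at the start; "torque": the same for the moment, N m; "gripper_width": finger opening in m.
Only numpy, scipy, OpenCV 4.12 (cv2) and the standard library are available. Lean on these libraries where they do the work, as an engineer would, in place of code of your own. Each camera call takes 0.05 s, during which the arm holds its last target.

### The job

Put the large aluminium cover on the open control unit without dropping it, and press it down until it is fully home, flush on the rim all round. Then press the test pedal down to its stop for a moment and let it spring back; do not work the pedal before the cover is home, and leave everything else on the bench where it is.

Things in the scene. Friction and masses are not known exactly. Their poses are not given: they have to be found in the camera images.
- unit: electronic control unit, an open-topped aluminium box fixed to the bench, 120 (x) x 170 (y) x 48 mm high, walls 4 mm, circuit board inside, three connectors on its -x face. Origin: centre of its underside, on the bench, z up
- unit_rim (a point): centre of the unit's open top, level with the rim, 48 mm above the bench; axes as unit. Near each inner corner, at (+-47, +-72) mm, stands a black push stud, diameter 12 mm, whose top starts 7 mm above the rim. It slides straight down against a steady 3 N of friction (12 N for all four), has no spring and stays where it is pushed, at most 1 mm below the rim
- cover: the unit's loose aluminium cover, about 0.22 kg, right way up on the bench: plate 132 (x) x 182 (y) x 4 mm, with a skirt 3 mm thick all round reaching 14 mm below the plate; the skirt goes over the outside of the unit with 3 mm of play on each side, also after a half turn. Origin: centre of the skirt's lower edge, z up; plate underside at 14 mm, plate top at 18 mm
- rib_top (a point): centre of the top of the cover's black grip rib, 46 mm above the cover's origin; the rib, in the middle of the plate, is 16 mm wide (x), 70 mm long (y) and 28 mm high. Laid on the unit the cover first rests on the four studs, 7 mm too high; fully home its plate lies on the rim all round, with the rib top 80 mm above the bench
- corner0 (a point): point on the underside of the cover's plate at a corner, at (-58, -83) mm in the cover's x, y; level with the rim when that corner is home
- corner1 (a point): point on the underside of the cover's plate at a corner, at (-58, +83) mm in the cover's x, y; level with the rim when that corner is home
- corner2 (a point): point on the underside of the cover's plate at a corner, at (+58, -83) mm in the cover's x, y; level with the rim when that corner is home
- corner3 (a point): point on the underside of the cover's plate at a corner, at (+58, +83) mm in the cover's x, y; level with the rim when that corner is home
- pedal_base: test pedal standing on the bench (fixed): dark steel base 120 (x) x 84 (y) x 14 mm. Origin: centre of its underside. The pedal plate, grey, ribbed, 100 mm long, 68 mm wide, 6 mm thick, is hinged along the base's y, 48 mm to +x of the origin and 22 mm up; its free end points to the base's -x, raised
- pedal_pad (a point): middle of the place to press, on top of the pedal plate 75 mm from the hinge line; moves with the plate; 41 mm above the bench at rest and 25 mm at the stop
- pedal (a joint): pedal angle, rad: 0 at rest (raised), 0.22 at its stop (plate level). Springs back by itself; pressed at pedal_pad it takes about 3 N to start and 9 N at the stop
- small_cover: bystander: aluminium cover of another, smaller unit, 70 x 90 mm, with a 40 mm black rib; not the one wanted. Origin: centre of its underside
- solder_spool: bystander: steel spool, diameter 44 mm, 40 mm high, standing. Origin: centre of its underside
- screwdriver: bystander: screwdriver with yellow handle, 160 mm, lying flat
- flux: bystander: pale plastic bottle with white cap, diameter 36 mm, 85 mm high, standing. Origin: centre of its underside
- parts_dish: bystander: open black dish 90 x 120 x 22 mm with small steel parts. Origin: centre of its underside
- brush: bystander: small brush with white handle, 150 mm, lying flat
- ruler: bystander: steel ruler 30 x 200 x 4 mm, lying flat
There are look-alikes about, which are no part of the job. Leave any brown look-alike of the cover alone. What is shaped like the pedal_base but blue is not meant.

How it is judged:
On the way, in this order (a step that is already met when the one before it is completed fails the run):
1. the cover is pressed home on the rim at all four corners (z of each of corner0, corner1, corner2, corner3 in the frame of unit_rim below 0.0022 m and horizontal distance between cover and unit_rim below 0.009 m and angle between the x axis of cover and the x axis of unit, either way round below 0.09 rad and angle between cover's own z axis and vertical below 0.06 rad), for 0.2 s.
2. the pedal is pressed to its stop (value of joint pedal above 0.195 rad), for 0.2 s.
At the end, for the whole second after the job is handed in: The cover lies on the unit, all four corners within 2.2 mm of the rim, centred within 9 mm and square within 0.09 rad, at rest; the pedal is back up (below 0.03 rad) (all of step 1 and value of joint pedal below 0.03 rad and linear speed of cover below 0.02 m/s); the robot touches nothing.
It fails at once if the pedal is pressed (beyond 0.1 rad) while the cover is not home (value of joint pedal above 0.1 rad and not (z of each of corner0, corner1, corner2, corner3 in the frame of unit_rim below 0.0022 m and horizontal distance between cover and unit_rim below 0.009 m and angle between the x axis of cover and the x axis of unit, either way round below 0.09 rad and angle between cover's own z axis and vertical below 0.06 rad)).
It fails at once if the cover is dropped (falls free at more than 0.5 m/s) (linear speed of cover above 0.5 m/s and contact force between cover and the fingers below 0.05 N).
It fails at once if a bystander is moved by more than 30 mm (distance of any of small_cover, solder_spool, screwdriver, flux, parts_dish, brush, ruler from where it was at the start of the episode above 0.03 m).
It also fails if it takes over 61 s, if anything falls off the work surface, if the arm or the gripper's body presses on something with over 40 N, if the wrist force passes 120 N, or if a joint passes its speed limit or range.

## Working session

There is one attempt and no reset: what is moved stays moved. The work goes in short steps, Python scripts to look and compute and a tool call to move; the robot and the scene stay as the last step left them, time stands still between calls to the robot, and variables do not carry over. Pictures are saved under pics/ and viewed, and the job is handed in when it is done.

Besides the shell and the picture viewer there is one more tool, called after ">>>" as name(argument=value, ...), one argument or row to a line, values as JSON. send_rows: Moves the arm, as the interface text tells. Its arguments: {"type":"object","properties":{"motion":{"type":"array"},"grip":{"type":"number"},"force":{"type":"number"}},"required":["motion"]}

```bash
ls; mkdir -p pics; python3 - <<'E'
from rig import status,cams,robot
import cv2,numpy as np
s=status.sense();print(s, robot.grasp_offset)
for n in ["scene","top","wrist"]:
    c=cams.read_camera(n)
    cv2.imwrite(f"pics/{n}0.png",c["image"][:,:,::-1])
    print(n,{k:v for k,v in c.items() if k!="image"})
E
```

```text
pics
{'time_s': 0.0, 'joints': array([-1.29513474e+00,  8.79717156e-02,  1.37226205e+00,  2.83750917e-05,
        1.68360552e+00, -1.03109702e-01]), 'joint_velocities': array([-0.00036367,  0.0007187 ,  0.00156986,  0.00146691, -0.0002233 ,
        0.0016147 ]), 'effort': array([-1.42223238e-03, -3.51870310e+01, -3.13273501e+01, -5.71063865e-04,
        1.09336636e-02, -7.33597886e-06]), 'eef_pos': array([ 0.20334279, -0.5109102 ,  0.4035256 ]), 'tcp_rot': array([[ 9.29118593e-01,  3.69781419e-01, -5.84364033e-04],
       [ 3.69781790e-01, -9.29116097e-01,  2.16947780e-03],
       [ 2.59290552e-04, -2.23178934e-03, -9.99997476e-01]]), 'ft_force': array([0.01678478, 0.04795525, 0.67185379]), 'torque': array([-0.01380163, -0.00837858,  0.04435023]), 'gripper_width': 0.08508140703005256} 0.1547
scene {'vertical_fov': 50.921287230127135, 'cx': 316.0930936311518, 'cy': 189.34467272297675, 'k1': 0.029287053824928782, 'pose': array([[-0.51360228,  0.48449927, -0.7081477 ,  1.50588174],
       [ 0.85802176,  0.28676907, -0.42610112,  0.61444637],
       [-0.00337082, -0.82645263, -0.56299616
[... 230 characters left out ...]
.99912291,  0.03805178,  0.4285581 ],
       [-0.9997292 , -0.01804783, -0.01469051,  0.02847996],
       [ 0.01536438, -0.03778472, -0.99916778,  1.42592352],
       [ 0.        ,  0.        ,  0.        ,  1.        ]])}
wrist {'vertical_fov': 61.72244163831039, 'cx': 316.21058843040055, 'cy': 195.17915499083054, 'k1': -0.0008824727130325554, 'hand_eye': array([[ 7.72663493e-05, -9.46744067e-01, -3.21987058e-01,
         8.29258527e-02],
       [ 9.99999702e-01,  3.20622557e-04, -7.02764821e-04,
        -1.36923978e-03],
       [ 7.68574738e-04, -3.21986908e-01,  9.46743809e-01,
         3.11707647e-02],
       [ 0.00000000e+00,  0.00000000e+00,  0.00000000e+00,
         1.00000000e+00]])}
```

View pics/top0.png

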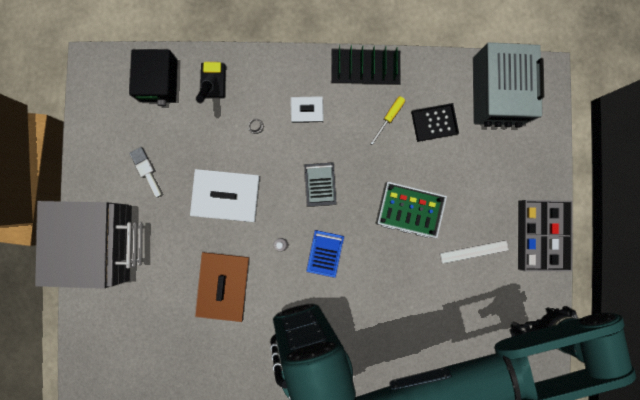

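View pics/scene0.png

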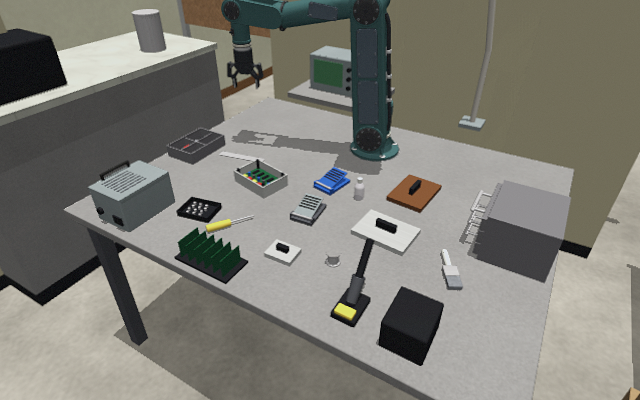

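View pics/wrist0.png

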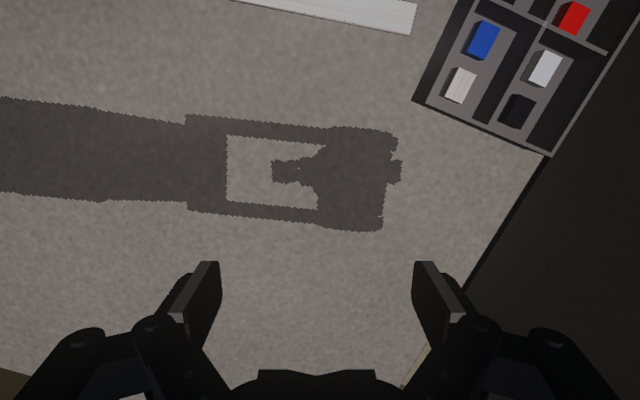

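The candidates in the top view are:
- **Cover:** the large white-aluminium plate at (225,195) is the one wanted. The brown one at (222,287) is the look-alike, and (307,109) is the small cover.
- **Pedal:** the grey one at (320,185) is meant. The blue one at (325,253) is not.
- **Unit:** the open box with the green board at (412,209).

I'll measure these and confirm them in enlarged crops.

```bash
cat > h.py <<'E'
import numpy as np,cv2
from rig import status,cams,robot
def K(c):
    f=200/np.tan(np.radians(c["vertical_fov"])/2); return f
def pose(c,s=None):
    if "pose" in c: return c["pose"]
    T=np.eye(4);T[:3,:3]=s["tcp_rot"];T[:3,3]=s["eef_pos"];return T@c["hand_eye"]
def rays(c,px):
    px=np.atleast_2d(np.float64(px));d=np.array([c["k1"],0,0,0.]) ;f=K(c)
    u=cv2.undistortPoints(px[:,None],np.array([[f,0,c["cx"]],[0,f,c["cy"]],[0,0,1.]]),d)[:,0]
    return np.c_[u,np.ones(len(u))]
def toplane(c,px,z,T=None):
    T=pose(c) if T is None else T
    r=rays(c,px)@T[:3,:3].T;o=T[:3,3]
    return o+r*((z-o[2])/r[:,2])[:,None]
def project(c,P,T=None):
    T=pose(c) if T is None else T
    P=np.atleast_2d(P);q=(P-T[:3,3])@T[:3,:3];u=q[:,:2]/q[:,2:]
    u=u*(1+c["k1"]*(u**2).sum(1,keepdims=True));return u*K(c)+[c["cx"],c["cy"]]
E
python3 - <<'E'
from h import *
c=cams.read_camera("top");im=c["image"][:,:,::-1]
def crop(x,y,w,h,k): return cv2.resize(im[y:y+h,x:x+w],None,fx=k,fy=k,interpolation=cv2.INTER_CUBIC)
a=np.hstack([crop(185,160,80,70,5),crop(372,175,80,70,5)])
b=np.hstack([crop(285,155,80,50,5),crop(285,220,80,50,5)])
cv2.imwrite("pics/crops.png",np.vstack([a,b])[:600])
hsv=cv2.cvtColor(im,cv2.COLOR_BGR2HSV)
print(hsv[190,205],hsv[205,250],hsv[165,90],hsv[186,390], hsv[110,300])
E
```

```text
[ 99  12 207] [102  12 209] [ 23  17 134] [90 16 32] [105  18  83]
```

View pics/crops.png

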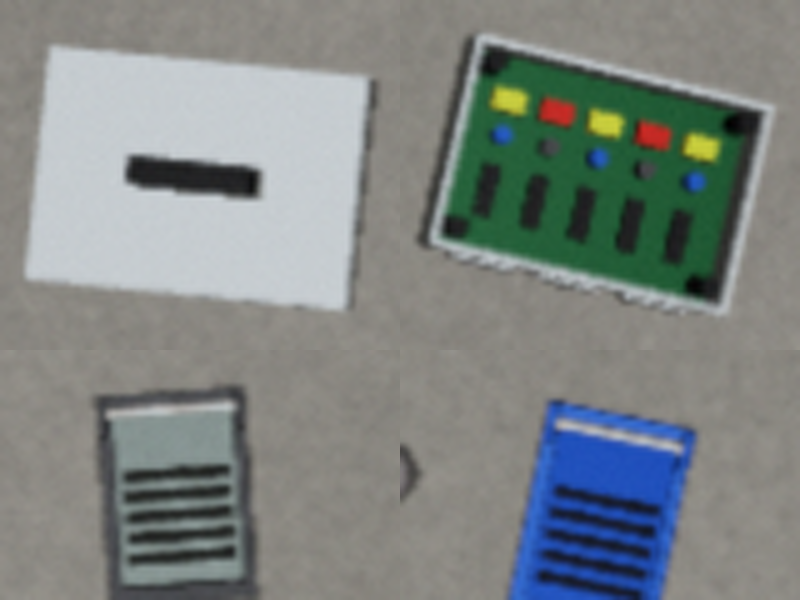

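The crops confirm three things: the aluminium plate with the black rib (left), the open unit with green board and four black studs (right), and the grey pedal with a dark base, as opposed to the blue one. Next I'll measure poses from the top view.

```bash
python3 - <<'E'
from h import *
c=cams.read_camera("top");im=c["image"][:,:,::-1].copy()
hsv=cv2.cvtColor(im,cv2.COLOR_BGR2HSV)
def fit(mask,roi,z,name,hull=True,tz=None):
    m=np.zeros_like(mask);x,y,w,h=roi;m[y:y+h,x:x+w]=mask[y:y+h,x:x+w]
    cs,_=cv2.findContours(m,cv2.RETR_EXTERNAL,cv2.CHAIN_APPROX_NONE)
    k=max(cs,key=cv2.contourArea)[:,0]
    # convert to plane, then rect
    P=toplane(c,k,z)[:,:2].astype(np.float32)
    (cx,cy),(w_,h_),a=cv2.minAreaRect(P*1000)
    print(name,"ctr",round(cx,1),round(cy,1),"size",round(w_,1),round(h_,1),"ang",round(a,2),"px",k.mean(0).round(1))
    cv2.drawContours(im,[k[:,None]],-1,(0,0,255),1)
V=hsv[...,2];S=hsv[...,1];H=hsv[...,0]
br=((V>175)&(S<40)).astype(np.uint8)*255
fit(br,(180,160,90,70),.018,"cover plate")
dk=((V<80)).astype(np.uint8)*255
fit(dk,(205,182,40,25),.046,"rib")
fit(br,(370,175,85,70),.048,"unit rim")
bg=cv2.absdiff
grn=((H>75)&(H<105)&(S>15)&(V>90)&(V<200)).astype(np.uint8)*255
fit(grn,(300,158,42,52),.034,"pedal plate")
base=((V<105)|(grn>0)).astype(np.uint8)*255
fit(base,(300,158,42,52),.014,"pedal base")
cv2.imwrite("pics/fit.png",cv2.resize(im[150:250,180:460],None,fx=2.8,fy=2.8,interpolation=cv2.INTER_NEAREST))
E
```

```text
cover plate ctr 500.6 267.7 size 180.4 132.1 ang 85.54 px [223.9 195.3]
rib ctr 500.2 263.5 size 70.0 14.3 ang 85.33 px [223.3 194.8]
unit rim ctr 528.1 -260.1 size 143.6 2.8 ang 77.52 px [413.  188.1]
pedal plate ctr 535.1 -2.9 size 93.0 69.6 ang 5.13 px [320.2 184.5]
pedal base ctr 536.9 -2.2 size 121.6 84.5 ang 5.22 px [320. 184.]
```

View pics/fit.png

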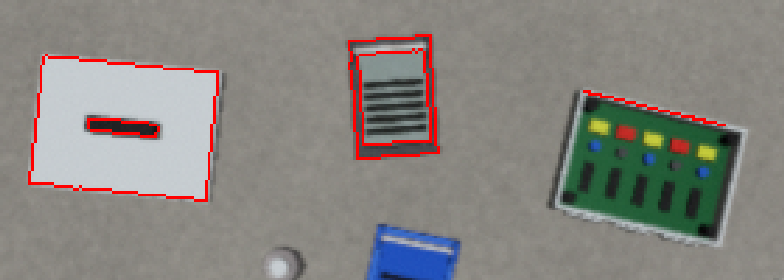

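```bash
cat >> h.py <<'E'
def delta(xyz_mm,yaw_deg,s=None,tilt=True):
    """tool shift (mm) and rotvec (deg) to reach TCP xyz (mm) with tool down, tool-x heading yaw"""
    from scipy.spatial.transform import Rotation as R
    s=s or status.sense();a=np.radians(yaw_deg)
    Rt=np.array([[np.cos(a),np.sin(a),0],[np.sin(a),-np.cos(a),0],[0,0,-1.]])
    d=s["tcp_rot"].T@(np.array(xyz_mm)-s["eef_pos"]*1000)
    r=R.from_matrix(s["tcp_rot"].T@Rt).as_rotvec(degrees=True)
    return np.r_[d,r].round(2)
def st():
    s=status.sense()
    x=s["tcp_rot"][:,0]
    print("t",round(s["time_s"],2),"tcp",(s["eef_pos"]*1000).round(2),"yaw",round(np.degrees(np.arctan2(x[1],x[0])),2),"z",s["tcp_rot"][:,2].round(4),"F",s["ft_force"].round(2),"M",s["torque"].round(2),"w",round(s["gripper_width"]*1000,1))
    return s
E
python3 - <<'E'
from h import *
c=cams.read_camera("top")
P=toplane(c,[[388,182],[447,196],[437.4,238],[378,223.6]],.048)[:,:2]*1000
print(P.round(1),P.mean(0))
ctr=P.mean(0);th=77.5;a=np.radians(th)
s=st()
print(delta([*(ctr+40*np.array([np.cos(a),np.sin(a)])),400],th))
E
```

```text
[[ 543.7 -190.1]
 [ 508.  -355.8]
 [ 391.1 -329.8]
 [ 428.3 -163.7]] [ 467.75329409 -259.85022376]
t 0.3 tcp [ 203.39 -510.99  404.32] yaw 21.7 z [-2.e-04  7.e-04 -1.e+00] F [-0.21 -0.14  0.09] M [ 0.04  0.02 -0.01] w 85.3
[ 3.6099e+02 -1.6864e+02  4.4600e+00 -3.0000e-02 -2.0000e-02 -5.5800e+01]
```

>>> send_rows(
  motion=[
    [361, -169, 4, 0, 0, -55.8],
    [361, -169, 4, 0, 0, -55.8],
    [361, -169, 4, 0, 0, -55.8],
    [361, -169, 4, 0, 0, -55.8],
    [361, -169, 4, 0, 0, -55.8],
    [361, -169, 4, 0, 0, -55.8],
    [361, -169, 4, 0, 0, -55.8],
    [361, -169, 4, 0, 0, -55.8],
    [361, -169, 4, 0, 0, -55.8],
    [361, -169, 4, 0, 0, -55.8],
  ],
)

```text
time_s: 1.55
eef_pos: [0.4756, -0.2215, 0.4008]
tcp_rot: [[0.218, 0.976, -0.0], [0.976, -0.218, -0.0], [-0.0, -0.0, -1.0]]
ft_force: [-0.1, -0.2, -0.5]
gripper_width: 0.0854
```

```bash
python3 - <<'E'
from h import *
s=st();c=cams.read_camera("wrist");im=c["image"][:,:,::-1]
np.savez("unit_w.npz",im=im,T=pose(c,s));cv2.imwrite("pics/w_unit.png",im)
E
```

```text
t 1.55 tcp [ 475.62 -221.49  400.78] yaw 77.39 z [-1.e-04 -4.e-04 -1.e+00] F [-0.1  -0.22 -0.49] M [-0.03 -0.01  0.01] w 85.4
```

View pics/w_unit.png

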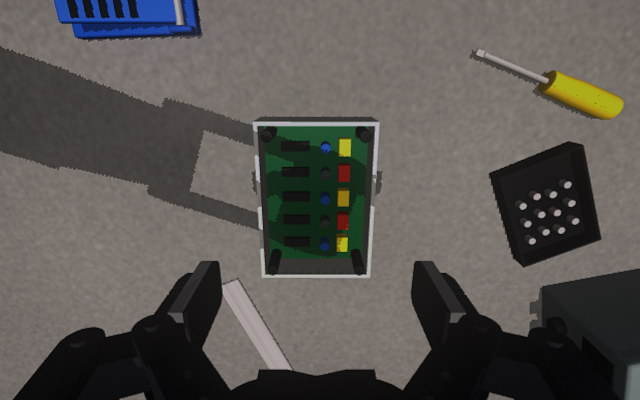

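The wrist view shows the unit at about (316,200), with its rim as a bright quad from (253,122) to (370,277). I'll fit its outer edges.

```bash
python3 - <<'E'
from h import *
d=np.load("unit_w.npz");im=d["im"];T=d["T"];c=cams.read_camera("wrist")
hsv=cv2.cvtColor(im,cv2.COLOR_BGR2HSV)
crop=im[105:290,240:395];cv2.imwrite("pics/cu.png",cv2.resize(crop,None,fx=3.2,fy=3.2,interpolation=cv2.INTER_NEAREST))
g=cv2.cvtColor(im,cv2.COLOR_BGR2GRAY)
for row in (140,200,260): print(row,g[row,248:272],g[row,360:386])
for col in (290,340): print(col,g[112:132,col],g[265:285,col])
E
```

```text
140 [ 68  69  69  68  66  81 115 113 114 102  50  41  42  33  28  27  26  25
  24  27  26  25  26  35] [ 48  32  32  35  33  35  34  35  31  33  35  41  44  55 123 186 181 177
 152 108 114 115 115 116 117 119]
200 [116 119 119 119 120 121 120 119 116 109 108 109 101  64  39  39  41  39
  43  47  52  50  52  51] [ 53  52  52  51  50  42  44  44  43  42  59  99 110 108 110 116 116 118
 119 121 123 121 120 122 123 123]
260 [123 123 120 116 114 113 115 115 119 120 118 113 132 178 180 173 125  35
  41  43  44  36  21  21] [ 22  24  34  47  45  44  50 115 185 180 172 135 117 123 124 122 120 118
 117 115 115 113 114 113 115 118]
290 [116 116 117 111  75  55  56  55  51 104 178 179 180 166 103  61  64  64
  64  64] [ 53  52  54  54  53  54  53  51  45 108 186 181 165 115 120 119 117 117
 118 122]
340 [114 112 113 104  72  58  54  54  49  87 162 181 182 169 104  61  64  64
  65  64] [ 53  54  55  54  54  52  52  47  42 109 186 181 167 123 110 108 111 116
 119 119]
```

View pics/cu.png

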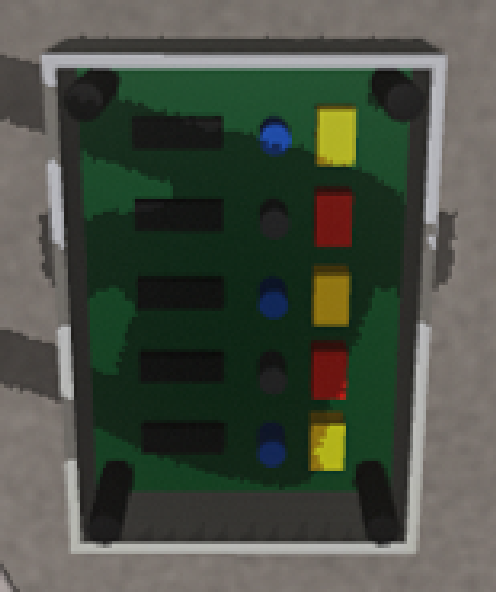

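```bash
cat > rect.py <<'E'
from h import *
def edges(mask,roi,zz,c,T,name,lims):
    x0,y0,x1,y1=roi;m=np.zeros_like(mask);m[y0:y1,x0:x1]=mask[y0:y1,x0:x1]
    L=[];R=[];U=[];D=[]
    for r in range(y0+lims,y1-lims):
        k=np.flatnonzero(m[r])
        if len(k): L.append((k[0]-.5,r));R.append((k[-1]+.5,r))
    for q in range(x0+lims,x1-lims):
        k=np.flatnonzero(m[:,q])
        if len(k): U.append((q,k[0]-.5));D.append((q,k[-1]+.5))
    lines=[]
    for E in (L,U,R,D):
        P=toplane(c,np.array(E),zz,T)[:,:2]*1000
        for _ in range(4):
            v=cv2.fitLine(P.astype(np.float32),cv2.DIST_HUBER,0,.01,.01).ravel()
            n=np.array([-v[1],v[0]]);e=(P-v[2:])@n;k=abs(e)<max(1.2,1.5*np.median(abs(e)));P=P[k]
        lines.append((n,n@v[2:],len(P),np.degrees(np.arctan2(v[1],v[0]))%180,np.std((P-v[2:])@n)))
    cor=[np.linalg.solve(np.array([lines[i][0],lines[(i+1)%4][0]]),[lines[i][1],lines[(i+1)%4][1]]) for i in range(4)]
    cor=np.array(cor)
    print(name,"ctr",cor.mean(0).round(1),"sides",[round(float(np.linalg.norm(cor[i]-cor[i-1])),1) for i in range(4)],"ang",[round(float(l[3]),2) for l in lines],"n",[l[2] for l in lines],"std",[round(float(l[4]),2) for l in lines])
    return cor
E
python3 - <<'E'
from rect import *
d=np.load("unit_w.npz");im=d["im"];T=d["T"];c=cams.read_camera("wrist")
g=cv2.cvtColor(im,cv2.COLOR_BGR2GRAY)
hsv=cv2.cvtColor(im,cv2.COLOR_BGR2HSV)
m=((g>145)&(hsv[...,1]<40))
cor=edges(m,(248,118,385,282),.048,c,T,"unit rim",8)
t=cams.read_camera("top");print(project(t,np.c_[cor/1000,[.048]*4]).round(1))
E
```

```text
unit rim ctr [ 478.8 -259.8] sides [291.8, 24.4, 169.8, 212.8] ang [22.97, 167.39, 77.36, 167.39] n [28, 121, 120, 108] std [3.31, 0.0, 0.3, 0.0]
[[389.  173.6]
 [387.  182.1]
 [446.  196.7]
 [428.6 271.4]]
```

```bash
sed -i 's/        if len(k): L.append.*/        h=(x0+x1)\/2\n        if len(k) and k[0]<h-40: L.append((k[0]-.5,r))\n        if len(k) and k[-1]>h+40: R.append((k[-1]+.5,r))/' rect.py
python3 - <<'E'
from rect import *
d=np.load("unit_w.npz");im=d["im"];T=d["T"];c=cams.read_camera("wrist")
g=cv2.cvtColor(im,cv2.COLOR_BGR2GRAY)
hsv=cv2.cvtColor(im,cv2.COLOR_BGR2HSV)
m=((g>145)&(hsv[...,1]<40))
cor=edges(m,(248,118,385,282),.048,c,T,"unit rim",8)
t=cams.read_camera("top");print(project(t,np.c_[cor/1000,[.048]*4]).round(1))
s=st()
# move to cover
ctr=np.array([500.6,267.3]);th=85.5;a=np.radians(th)
print(delta([*(ctr+40*np.array([np.cos(a),np.sin(a)])),370],th))
E
```

```text
unit rim ctr [ 466.2 -257. ] sides [169.8, 119.7, 169.8, 120.1] ang [77.22, 167.39, 77.36, 167.39] n [78, 121, 120, 108] std [0.36, 0.0, 0.3, 0.0]
[[377.  224.2]
 [387.  182.1]
 [446.  196.7]
 [436.3 238.7]]
t 1.85 tcp [ 476.02 -220.9   400.78] yaw 77.45 z [ 1.e-04 -1.e-04 -1.e+00] F [ 0.34 -0.23 -0.29] M [ 0.03  0.03 -0.05] w 85.4
[ 5.2149e+02 -8.7670e+01  3.0710e+01  1.0000e-02  1.0000e-02 -8.0500e+00]
```

>>> send_rows(
  motion=[
    [521, -88, 31, 0, 0, -8],
    [521, -88, 31, 0, 0, -8],
    [521, -88, 31, 0, 0, -8],
    [521, -88, 31, 0, 0, -8],
    [521, -88, 31, 0, 0, -8],
    [521, -88, 31, 0, 0, -8],
    [521, -88, 31, 0, 0, -8],
    [521, -88, 31, 0, 0, -8],
    [521, -88, 31, 0, 0, -8],
    [521, -88, 31, 0, 0, -8],
    [521, -88, 31, 0, 0, -8],
    [521, -88, 31, 0, 0, -8],
  ],
)

```text
time_s: 3.35
eef_pos: [0.5034, 0.3059, 0.37]
tcp_rot: [[0.08, 0.997, 0.0], [0.997, -0.08, -0.0], [-0.0, 0.0, -1.0]]
ft_force: [-0.3, 0.0, 0.3]
gripper_width: 0.0855
```

```bash
python3 - <<'E'
from rect import *
s=st();c=cams.read_camera("wrist");im=c["image"][:,:,::-1].copy();T=pose(c,s)
cv2.imwrite("pics/w_cov.png",im);np.savez("cov_w.npz",im=im,T=T)
g=cv2.cvtColor(im,cv2.COLOR_BGR2GRAY)
print(g[200,230:400:6],g[100:300:8,280])
E
```

```text
t 3.35 tcp [503.37 305.91 370.02] yaw 85.4 z [ 5.e-04 -3.e-04 -1.e+00] F [-0.34  0.05  0.25] M [ 0.01 -0.03  0.03] w 85.5
[ 61  54  56  59  90  91  87  92  91  90  89  90  93  26  27  27  94  93
  91  93  92  89  93  92  88  76  99 105 100] [102 103  59 154 155 156 156 155  93  93  91  91  91  91  90  91  92 155
 154 154 154  88  89  97 104]
```

View pics/w_cov.png

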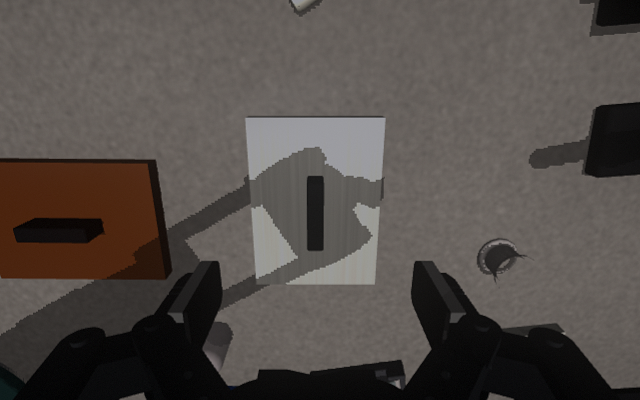

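```bash
python3 - <<'E'
from rect import *
d=np.load("cov_w.npz");im=d["im"];T=d["T"];c=cams.read_camera("wrist")
g=cv2.cvtColor(im,cv2.COLOR_BGR2GRAY)
m=(g>128)
# drop shadowed rows
for r in range(178,208): m[r,350:]=0
for r in range(180,245): m[r,:300]=0
cor=edges(m,(238,110,392,292),.018,c,T,"cover",10)
# rib top
k=(g<45);n,l,stt,ce=cv2.connectedComponentsWithStats(k.astype(np.uint8))
i=l[213,315];print(stt[i],ce[i])
cs,_=cv2.findContours((l==i).astype(np.uint8),0,cv2.CHAIN_APPROX_NONE)
P=toplane(c,cs[0][:,0],.046,T)[:,:2].astype(np.float32)*1000
print("rib",cv2.minAreaRect(P))
vis=cv2.resize(im[105:295,235:395],None,fx=3.1,fy=3.1,interpolation=cv2.INTER_NEAREST);cv2.imwrite("pics/cc.png",vis)
s=st()
ctr=cor.mean(0);print(ctr)
E
```

```text
cover ctr [498.6 267.8] sides [180.2, 131.8, 182.0, 131.8] ang [85.41, 175.4, 85.39, 174.61] n [94, 134, 132, 70] std [0.32, 0.0, 0.3, 0.63]
[ 307  176   17   75 1216] [314.67845395 212.61019737]
rib ((498.8532409667969, 271.71099853515625), (75.12276458740234, 14.934473991394043), 84.89437866210938)
t 3.45 tcp [503.36 306.03 370.08] yaw 85.4 z [ 6.e-04  0.e+00 -1.e+00] F [-0.11 -0.11  0.41] M [-0.03 -0.01  0.06] w 85.3
[498.62576 267.8183 ]
```

View pics/cc.png

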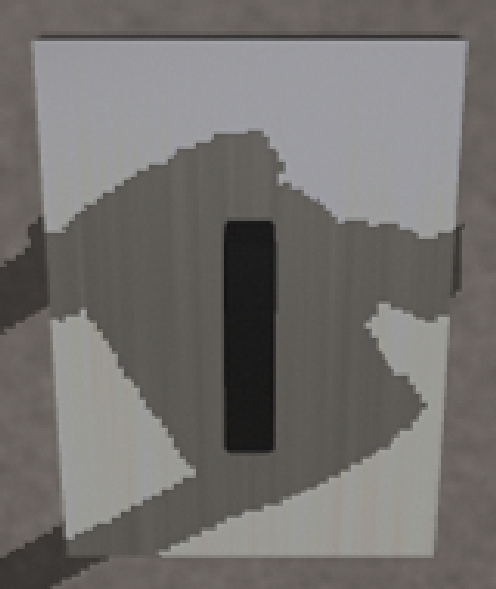

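Cover found: centre about (498.6, 267.6), yaw −4.6°, which agrees with the top view to 2 mm. The rib is at (315,213) in the wrist picture. I'll approach it now.

```bash
python3 - <<'E'
from h import *
st();print(delta([498.6,267.6,194],85.4))
E
```

```text
t 3.45 tcp [503.36 306.03 370.08] yaw 85.4 z [ 6.e-04  0.e+00 -1.e+00] F [-0.11 -0.11  0.41] M [-0.03 -0.01  0.06] w 85.3
[-3.8690e+01 -1.7600e+00  1.7608e+02  3.0000e-02 -0.0000e+00  0.0000e+00]
```

>>> send_rows(
  motion=[
    [-38.7, -1.8, 50, 0, 0, 0],
    [-38.7, -1.8, 90, 0, 0, 0],
    [-38.7, -1.8, 130, 0, 0, 0],
    [-38.7, -1.8, 160, 0, 0, 0],
    [-38.7, -1.8, 171, 0, 0, 0],
    [-38.7, -1.8, 176, 0, 0, 0],
    [-38.7, -1.8, 176, 0, 0, 0],
    [-38.7, -1.8, 176, 0, 0, 0],
  ],
  grip=0,
)

```text
time_s: 4.45
eef_pos: [0.4989, 0.269, 0.1953]
tcp_rot: [[0.078, 0.997, 0.003], [0.997, -0.078, 0.001], [0.001, 0.003, -1.0]]
ft_force: [1.1, -0.2, -0.4]
gripper_width: 0.0854
```

```bash
python3 - <<'E'
from h import *
s=st();c=cams.read_camera("wrist");im=c["image"][:,:,::-1].copy()
cv2.imwrite("pics/w_pre.png",im)
print(project(c,[[.4986,.2676,.046]],pose(c,s)))
E
```

```text
t 4.45 tcp [498.87 268.99 195.26] yaw 85.5 z [ 0.0027  0.0011 -1.    ] F [ 1.08 -0.19 -0.39] M [-0.01  0.02  0.  ] w 85.4
[[316.68439622 299.12941259]]
```

View pics/w_pre.png

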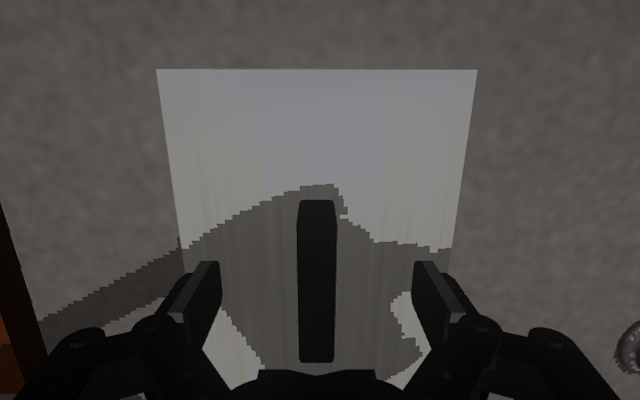

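The rib is centred between the pads, at columns 297–337 with its middle at 317 (predicted 316.7). Closing the gripper.

>>> send_rows(
  motion=[
    [0, 0, 1, 0, 0, 0],
    [0, 0, 1, 0, 0, 0],
    [0, 0, 1, 0, 0, 0],
    [0, 0, 1, 0, 0, 0],
    [0, 0, 1, 0, 0, 0],
    [0, 0, 1, 0, 0, 0],
    [0, 0, 1, 0, 0, 0],
    [0, 0, 1, 0, 0, 0],
  ],
  grip=255,
  force=80,
)

```text
time_s: 5.5
eef_pos: [0.4984, 0.2688, 0.193]
tcp_rot: [[0.078, 0.997, 0.001], [0.997, -0.078, 0.0], [0.0, 0.0, -1.0]]
ft_force: [0.1, -0.2, 1.1]
gripper_width: 0.0142
```

```bash
python3 - <<'E'
from h import *
st()
E
```

```text
t 5.5 tcp [498.4  268.81 192.96] yaw 85.5 z [ 5.e-04  2.e-04 -1.e+00] F [ 0.08 -0.16  1.14] M [-0.01  0.1   0.02] w 14.2
```

>>> send_rows(
  motion=[
    [0, 0, -3, 0, 0, 0],
    [0, 0, -8, 0, 0, 0],
    [0, 0, -18, 0, 0, 0],
    [0, 0, -35, 0, 0, 0],
    [0, 0, -60, 0, 0, 0],
    [0, 0, -90, 0, 0, 0],
    [0, 0, -120, 0, 0, 0],
    [0, 0, -140, 0, 0, 0],
    [0, 0, -145, 0, 0, 0],
    [0, 0, -145, 0, 0, 0],
    [0, 0, -145, 0, 0, 0],
  ],
)

```text
time_s: 6.88
eef_pos: [0.498, 0.2686, 0.3363]
tcp_rot: [[0.078, 0.997, -0.002], [0.997, -0.078, -0.001], [-0.001, -0.002, -1.0]]
ft_force: [-0.3, 0.4, -3.3]
gripper_width: 0.0148
```

```bash
python3 - <<'E'
from h import *
s=st()
c=cams.read_camera("wrist");im=c["image"][:,:,::-1];cv2.imwrite("pics/w_held.png",im);np.savez("held_w.npz",im=im,T=pose(c,s),R=s["tcp_rot"],p=s["eef_pos"])
cv2.imwrite("pics/s_held.png",cams.read_camera("scene")["image"][:,:,::-1])
th=77.36
print(delta([466.2,-257,338],th))
E
```

```text
t 6.88 tcp [498.02 268.62 336.33] yaw 85.5 z [-0.0023 -0.001  -1.    ] F [-0.32  0.37 -3.25] M [-0.02  0.01 -0.01] w 14.8
[-5.2655e+02  9.4600e+00 -1.0400e+00 -1.2000e-01  8.0000e-02  8.1400e+00]
```

View pics/w_held.png

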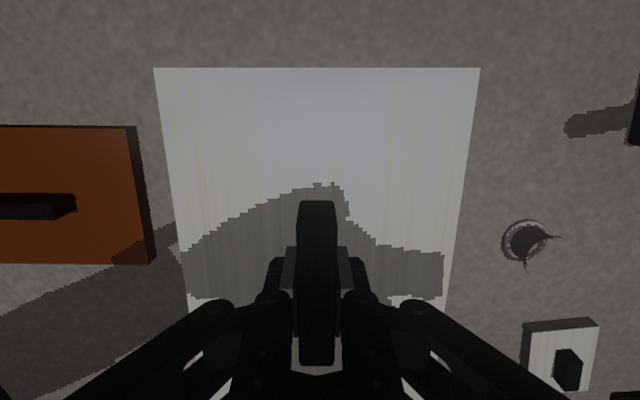

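View pics/s_held.png

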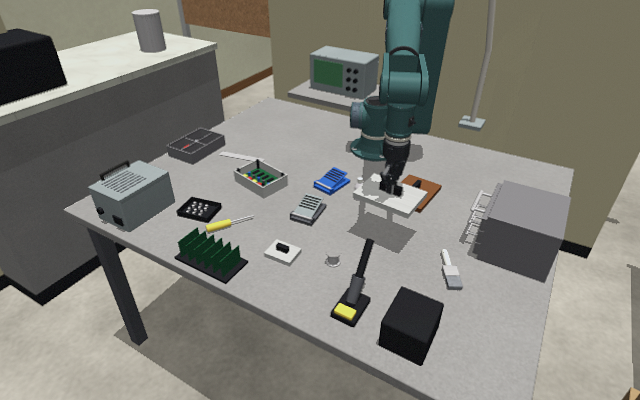

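```bash
python3 - <<'E'
from h import *
c=cams.read_camera("wrist");d=np.load("held_w.npz");im=d["im"];g=cv2.cvtColor(im,cv2.COLOR_BGR2GRAY).astype(int)
H=c["hand_eye"]
# top edge via columns, sides via rows, in lit area
def tp(px): return toplane(c,np.array(px,float),.175,H)*1000
U=[]
for q in range(170,465,3):
    r=next(r for r in range(50,90) if g[r,q]>128); U.append((q,r-.5))
L=[];R=[]
for r in range(80,180,2):
    m=np.flatnonzero(g[r,140:490]>128)+140; L.append((m[0]-.5,r));R.append((m[-1]+.5,r))
for n,E in (("far",U),("L",L),("R",R)):
    P=tp(E)[:,:2];v=cv2.fitLine(P.astype(np.float32),cv2.DIST_HUBER,0,.01,.01).ravel();print(n,v.round(3))
    if n!="far": print("  y at x=0",v[3]-v[1]/v[0]*v[2])
E
```

```text
far [ 0.     1.    89.59  -6.577]
L [ 1.0000e+00 -1.0000e-03  6.4797e+01 -6.6389e+01]
  y at x=0 -66.308495
R [ 1.     0.    64.803 65.107]
  y at x=0 65.084785
```

```bash
python3 - <<'E'
from h import *
st();print(delta([467.1,-255.8,300],77.37))
E
```

```text
t 7.03 tcp [498.13 268.69 336.46] yaw 85.5 z [-2.1e-03 -9.0e-04 -1.0e+00] F [ 0.27 -0.58 -3.4 ] M [-0.02 -0.02  0.01] w 14.6
[-5.2527e+02  1.0260e+01  3.7030e+01 -1.1000e-01  7.0000e-02  8.1300e+00]
```

>>> send_rows(
  motion=[
    [-15, 0, 0, 0, 0, 0],
    [-45, 1, 0, 0, 0, 1],
    [-90, 2, 0, 0, 0, 2],
    [-140, 3, 0, 0, 0, 3],
    [-190, 4, 0, 0, 0, 4],
    [-240, 5, 0, 0, 0, 5],
    [-290, 6, 0, 0, 0, 6],
    [-340, 7, 0, 0, 0, 7],
    [-390, 8, 0, 0, 0, 8],
    [-440, 9, 0, 0, 0, 8.1],
    [-480, 10, 0, -0.1, 0.1, 8.1],
    [-510, 10.3, 10, -0.1, 0.1, 8.1],
    [-522, 10.3, 25, -0.1, 0.1, 8.1],
    [-525.3, 10.3, 37, -0.1, 0.1, 8.1],
    [-525.3, 10.3, 37, -0.1, 0.1, 8.1],
    [-525.3, 10.3, 37, -0.1, 0.1, 8.1],
    [-525.3, 10.3, 37, -0.1, 0.1, 8.1],
  ],
)

```text
time_s: 9.15
eef_pos: [0.4678, -0.2551, 0.3016]
tcp_rot: [[0.217, 0.976, 0.003], [0.976, -0.217, 0.001], [0.001, 0.003, -1.0]]
ft_force: [0.9, -0.5, -2.7]
gripper_width: 0.0146
```

```bash
python3 - <<'E'
from h import *
s=st()
cv2.imwrite("pics/s_over.png",cams.read_camera("scene")["image"][100:250,180:340,::-1].repeat(4,0).repeat(4,1))
cv2.imwrite("pics/w_over.png",cams.read_camera("wrist")["image"][:,:,::-1])
print(delta([467.1,-255.8,250],77.37))
E
```

```text
t 9.15 tcp [ 467.76 -255.07  301.57] yaw 77.48 z [ 3.3e-03  6.0e-04 -1.0e+00] F [ 0.9  -0.54 -2.7 ] M [0.06 0.01 0.02] w 14.6
[-0.69 -0.59 51.47  0.17 -0.07  0.09]
```

View pics/s_over.png

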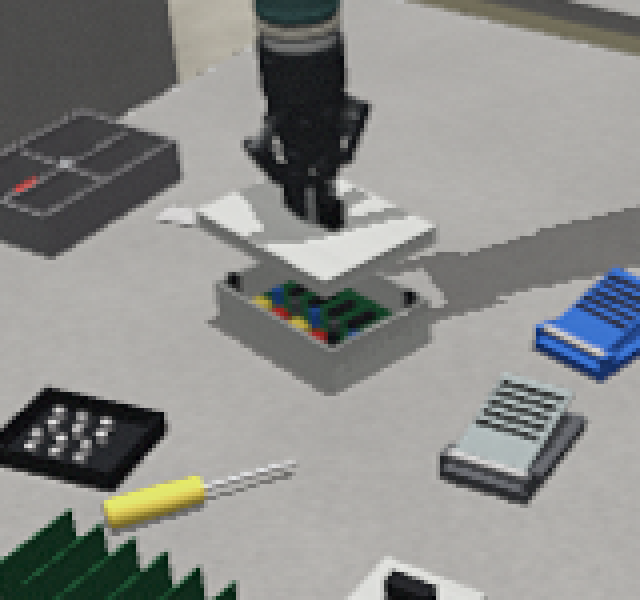

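View pics/w_over.png

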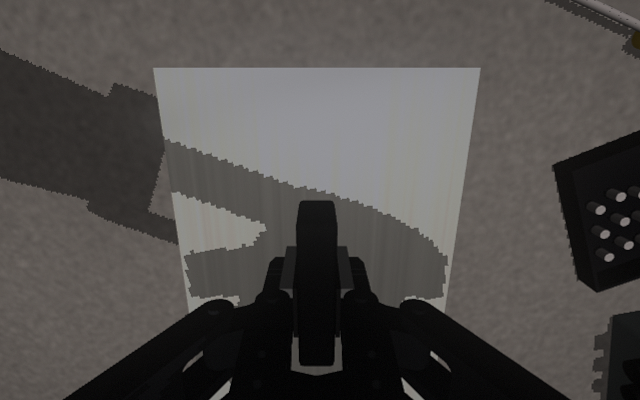

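In the scene crop the cover hangs squarely over the unit, cover corner (330,280) above unit corner (330,345). The pedal's hinge edge is on its +x side, with the free end raised toward the robot. Lowering now.

>>> send_rows(
  motion=[
    [-0.7, -0.6, 20, 0.1, -0.1, 0],
    [-0.7, -0.6, 38, 0.1, -0.1, 0],
    [-0.7, -0.6, 49, 0.1, -0.1, 0],
    [-0.7, -0.6, 51, 0.1, -0.1, 0],
    [-0.7, -0.6, 51, 0.1, -0.1, 0],
    [-0.7, -0.6, 51, 0.1, -0.1, 0],
  ],
)

```text
time_s: 10.0
eef_pos: [0.467, -0.2564, 0.2506]
tcp_rot: [[0.218, 0.976, 0.001], [0.976, -0.218, -0.001], [-0.001, 0.001, -1.0]]
ft_force: [0.1, -0.6, -2.9]
gripper_width: 0.0149
```

```bash
python3 - <<'E'
from h import *
s=st()
cv2.imwrite("pics/s_low.png",cams.read_camera("scene")["image"][130:220,210:310,::-1].repeat(6,0).repeat(6,1))
print(delta([467.1,-255.8,240],77.37))
E
```

```text
t 10.0 tcp [ 467.02 -256.44  250.59] yaw 77.4 z [ 1.3e-03 -9.0e-04 -1.0e+00] F [ 0.14 -0.56 -2.89] M [0.02 0.01 0.02] w 14.9
[ 0.61 -0.03 10.58  0.08  0.03  0.03]
```

View pics/s_low.png

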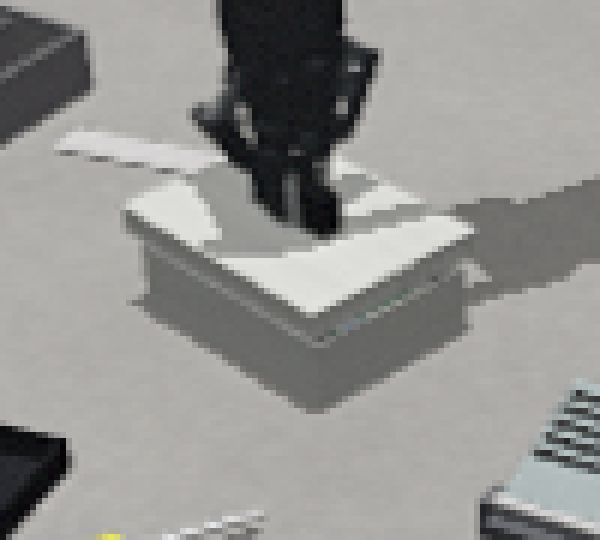

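>>> send_rows(
  motion=[
    [0.5, 0, 3, 0, 0, 0],
    [0.5, 0, 6, 0, 0, 0],
    [0.5, 0, 9, 0, 0, 0],
    [0.5, 0, 12, 0, 0, 0],
    [0.5, 0, 14, 0, 0, 0],
    [0.5, 0, 14, 0, 0, 0],
  ],
)

```text
time_s: 10.8
eef_pos: [0.4668, -0.2557, 0.2354]
tcp_rot: [[0.218, 0.976, -0.001], [0.976, -0.218, 0.0], [0.0, -0.001, -1.0]]
ft_force: [0.5, 0.3, -2.2]
gripper_width: 0.0145
```

```bash
python3 - <<'E'
from h import *
s=st()
print(delta([467.1,-255.8,227],77.37))
E
```

```text
t 10.8 tcp [ 466.79 -255.7   235.44] yaw 77.4 z [-5.e-04  4.e-04 -1.e+00] F [ 0.46  0.27 -2.19] M [ 0.    0.   -0.03] w 14.5
[-0.03  0.33  8.44 -0.03 -0.01  0.03]
```

The skirt has slipped over the rim without contact: TCP z is 235.4, below the 241 at which it would have touched. Next I press against the studs.

>>> send_rows(
  motion=[
    [0, 0, 2, 0, 0, 0],
    [0, 0, 4, 0, 0, 0],
    [0, 0, 6, 0, 0, 0],
    [0, 0, 8, 0, 0, 0],
    [0, 0, 8.5, 0, 0, 0],
    [0, 0, 8.5, 0, 0, 0],
  ],
)

```text
time_s: 11.55
eef_pos: [0.467, -0.2558, 0.2297]
tcp_rot: [[0.218, 0.976, 0.001], [0.976, -0.218, -0.001], [-0.001, 0.001, -1.0]]
ft_force: [-4.1, 2.4, 7.7]
gripper_width: 0.0145
```

```bash
python3 - <<'E'
from h import *
s=st()
print(delta([467.1,-255.8,227],77.37))
E
```

```text
t 11.55 tcp [ 466.96 -255.79  229.71] yaw 77.4 z [ 9.e-04 -8.e-04 -1.e+00] F [-4.09  2.43  7.74] M [ 0.43  0.64 -0.  ] w 14.5
[0.02 0.13 2.71 0.06 0.03 0.03]
```

>>> send_rows(
  motion=[
    [0, 0, 1.5, 0, 0, 0],
    [0, 0, 3, 0, 0, 0],
    [0, 0, 4.5, 0, 0, 0],
    [0, 0, 6, 0, 0, 0],
    [0, 0, 6, 0, 0, 0],
    [0, 0, 6, 0, 0, 0],
  ],
)

```text
time_s: 12.3
eef_pos: [0.467, -0.2557, 0.2269]
tcp_rot: [[0.218, 0.976, 0.001], [0.976, -0.218, -0.001], [-0.001, 0.002, -1.0]]
ft_force: [-10.3, 6.3, 22.7]
gripper_width: 0.0145
```

```bash
python3 - <<'E'
from h import *
s=st()
E
```

```text
t 12.3 tcp [ 466.96 -255.75  226.88] yaw 77.42 z [ 0.0013 -0.0013 -1.    ] F [-10.27   6.31  22.71] M [ 1.02  1.65 -0.01] w 14.5
```

The TCP is at 226.9 (home is 227), and the force is rising steeply to 23 N. I'll unload, release, lift off and look.

>>> send_rows(
  motion=[
    [0, 0, -1.5, 0, 0, 0],
    [0, 0, -3, 0, 0, 0],
    [0, 0, -4, 0, 0, 0],
    [0, 0, -4.5, 0, 0, 0],
    [0, 0, -4.5, 0, 0, 0],
  ],
)

```text
time_s: 12.92
eef_pos: [0.467, -0.2558, 0.2269]
tcp_rot: [[0.218, 0.976, 0.001], [0.976, -0.218, -0.001], [-0.0, 0.001, -1.0]]
ft_force: [-3.1, 2.4, 6.3]
gripper_width: 0.0149
```

>>> send_rows(
  motion=[
    [0, 0, 0, 0, 0, 0],
    [0, 0, 0, 0, 0, 0],
    [0, 0, 0, 0, 0, 0],
    [0, 0, 0, 0, 0, 0],
    [0, 0, 0, 0, 0, 0],
    [0, 0, 0, 0, 0, 0],
    [0, 0, 0, 0, 0, 0],
    [0, 0, 0, 0, 0, 0],
  ],
  grip=0,
)

```text
time_s: 13.92
eef_pos: [0.4669, -0.2557, 0.2258]
tcp_rot: [[0.218, 0.976, -0.0], [0.976, -0.218, 0.0], [0.0, -0.0, -1.0]]
ft_force: [0.6, 0.3, 0.5]
gripper_width: 0.0857
```

```bash
python3 - <<'E'
from h import *
s=st()
print(delta([475.8,-218,401],77.37))
E
```

```text
t 13.93 tcp [ 466.85 -255.73  225.75] yaw 77.4 z [-0.  0. -1.] F [0.57 0.27 0.47] M [-0.   -0.01 -0.01] w 85.7
[ 3.8780e+01  5.0000e-01 -1.7525e+02 -0.0000e+00 -0.0000e+00  3.0000e-02]
```

>>> send_rows(
  motion=[
    [0, 0, -20, 0, 0, 0],
    [0, 0, -50, 0, 0, 0],
    [0, 0, -100, 0, 0, 0],
    [39, 0.5, -150, 0, 0, 0],
    [39, 0.5, -175, 0, 0, 0],
    [39, 0.5, -175, 0, 0, 0],
    [39, 0.5, -175, 0, 0, 0],
    [39, 0.5, -175, 0, 0, 0],
  ],
)

```text
time_s: 14.92
eef_pos: [0.4756, -0.218, 0.3983]
tcp_rot: [[0.219, 0.976, -0.004], [0.976, -0.219, 0.002], [0.001, -0.004, -1.0]]
ft_force: [0.2, 0.3, -0.7]
gripper_width: 0.0853
```

```bash
python3 - <<'E'
from h import *
s=st()
c=cams.read_camera("wrist");im=c["image"][:,:,::-1].copy();np.savez("done_w.npz",im=im,T=pose(c,s))
t=cams.read_camera("top")["image"][:,:,::-1];sc=cams.read_camera("scene")["image"][:,:,::-1]
cv2.imwrite("pics/w_done.png",im)
a=cv2.resize(sc[140:215,210:310],None,fx=6,fy=6,interpolation=cv2.INTER_CUBIC);cv2.imwrite("pics/s_done.png",a)
E
```

```text
t 14.93 tcp [ 475.59 -218.03  398.28] yaw 77.37 z [-0.0038  0.0022 -1.    ] F [ 0.15  0.27 -0.68] M [-0.   -0.02  0.01] w 85.3
```

View pics/w_done.png

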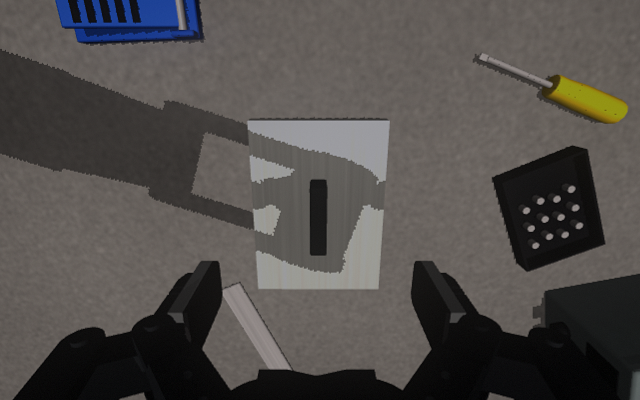

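View pics/s_done.png

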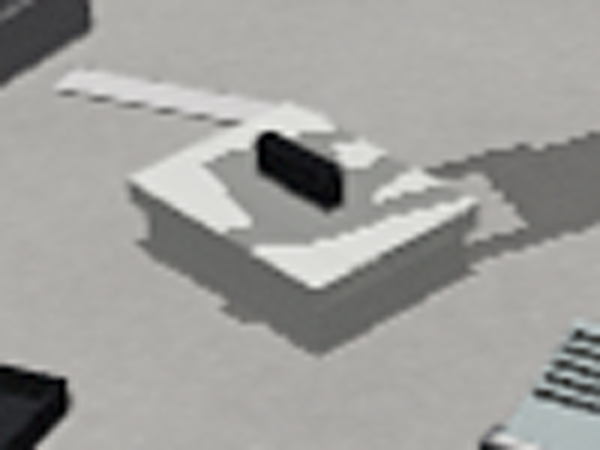

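```bash
python3 - <<'E'
from rect import *
d=np.load("done_w.npz");im=d["im"];T=d["T"];c=cams.read_camera("wrist")
g=cv2.cvtColor(im,cv2.COLOR_BGR2GRAY)
m=(g>128)
m[135:280,:300]=0; m[175:208,340:]=0
for r in range(118,292,10):
    k=np.flatnonzero(m[r,240:395])+240; print(r,k[:1],k[-1:],end='; ')
cor=edges(m,(240,114,396,296),.052,c,T,"cover",8)
t=cams.read_camera("top");ti=t["image"][:,:,::-1]
hsv=cv2.cvtColor(ti,cv2.COLOR_BGR2HSV)
print(project(t,np.c_[cor/1000,[.052]*4]).round(1))
cv2.imwrite("pics/t_done.png",cv2.resize(ti[150:250,360:470],None,fx=5,fy=5,interpolation=cv2.INTER_CUBIC))
s=st()
for off in (25,-25): 
    a=np.radians(77.4);e=np.array([np.cos(a),np.sin(a)])
    print(delta([*(np.array([466.5,-257])+off*e),265],77.37))
E
```

```text
118 [] []; 128 [248] [388]; 138 [300] [388]; 148 [300] [387]; 158 [346] [386]; 168 [366] [386]; 178 [] []; 188 [] []; 198 [] []; 208 [364] [373]; 218 [360] [382]; 228 [356] [382]; 238 [352] [381]; 248 [348] [380]; 258 [343] [380]; 268 [300] [379]; 278 [300] [378]; 288 [240] [377]; cover ctr [ 466.3 -257. ] sides [181.2, 131.6, 180.9, 131.8] ang [77.31, 167.4, 77.38, 167.53] n [12, 140, 131, 120] std [0.11, 0.0, 0.3, 0.0]
[[374.8 225.9]
 [385.7 179.4]
 [448.7 194.9]
 [438.2 241.3]]
t 15.18 tcp [ 475.81 -217.96  399.91] yaw 77.38 z [-1.3e-03  8.0e-04 -1.0e+00] F [ 0.02  0.29 -0.33] M [-0.01 -0.08  0.01] w 85.0
[-1.5200e+01 -3.6000e-01  1.3491e+02 -8.0000e-02 -3.0000e-02  1.0000e-02]
[-6.5200e+01 -3.5000e-01  1.3488e+02 -8.0000e-02 -3.0000e-02  1.0000e-02]
```

View pics/t_done.png

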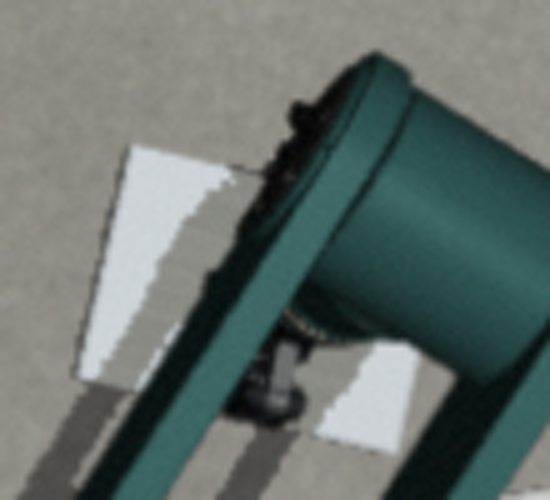

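The cover is measured at (466.3, −257.0) against the unit at (466.2, −257.0), square to 0.1°. To be sure of the y ends, I'll press each end of the rib with closed fingers. Contact should come at TCP z ≈ 253 at both ends.

>>> send_rows(
  motion=[
    [-15, -0.4, 20, 0, 0, 0],
    [-15, -0.4, 60, 0, 0, 0],
    [-15, -0.4, 100, 0, 0, 0],
    [-15, -0.4, 125, 0, 0, 0],
    [-15, -0.4, 138, 0, 0, 0],
    [-15, -0.4, 138, 0, 0, 0],
    [-15, -0.4, 138, 0, 0, 0],
  ],
  grip=255,
)

```text
time_s: 16.05
eef_pos: [0.4727, -0.2326, 0.2642]
tcp_rot: [[0.218, 0.976, 0.002], [0.976, -0.218, -0.001], [-0.001, 0.002, -1.0]]
ft_force: [-0.4, 0.1, 1.0]
gripper_width: 0.0001
```

>>> send_rows(
  motion=[
    [0, 0, 4, 0, 0, 0],
    [0, 0, 7, 0, 0, 0],
    [0, 0, 10, 0, 0, 0],
    [0, 0, 13, 0, 0, 0],
    [0, 0, 15, 0, 0, 0],
    [0, 0, 15, 0, 0, 0],
    [0, 0, 15, 0, 0, 0],
  ],
)

```text
time_s: 16.92
eef_pos: [0.4721, -0.2322, 0.2533]
tcp_rot: [[0.218, 0.976, 0.001], [0.976, -0.218, -0.001], [-0.001, 0.002, -1.0]]
ft_force: [-9.4, 5.0, 23.6]
gripper_width: -0.0
```

```bash
python3 - <<'E'
from h import *
s=st()
E
```

```text
t 16.93 tcp [ 472.15 -232.22  253.33] yaw 77.42 z [ 0.0015 -0.0013 -1.    ] F [-9.44  5.03 23.63] M [ 0.88  1.63 -0.04] w -0.0
```

>>> send_rows(
  motion=[
    [0, 0, -8, 0, 0, 0],
    [0, 0, -20, 0, 0, 0],
    [-25, 0, -20, 0, 0, 0],
    [-50, 0, -20, 0, 0, 0],
    [-50, 0, -14, 0, 0, 0],
    [-50, 0, -10, 0, 0, 0],
    [-50, 0, -7, 0, 0, 0],
    [-50, 0, -4, 0, 0, 0],
    [-50, 0, -1, 0, 0, 0],
    [-50, 0, 0, 0, 0, 0],
    [-50, 0, 0, 0, 0, 0],
    [-50, 0, 0, 0, 0, 0],
  ],
)

```text
time_s: 18.42
eef_pos: [0.4613, -0.2802, 0.2534]
tcp_rot: [[0.217, 0.976, 0.001], [0.976, -0.217, -0.001], [-0.0, 0.001, -1.0]]
ft_force: [-8.2, 7.1, 24.0]
gripper_width: -0.0
```

```bash
python3 - <<'E'
from h import *
s=st()
print(delta([536,0,330],5.2), delta([536,0,330],77))
E
```

```text
t 18.43 tcp [ 461.27 -280.16  253.38] yaw 77.48 z [ 7.e-04 -6.e-04 -1.e+00] F [-8.22  7.05 24.04] M [1.22 1.61 0.03] w -0.0
[ 2.8967e+02  1.2260e+01 -7.6720e+01  5.0000e-02 -1.0000e-02  7.2280e+01] [ 2.8967e+02  1.2260e+01 -7.6720e+01  5.0000e-02  2.0000e-02  4.8000e-01]
```

Both rib ends stop at z = 253.3–253.4 under 24 N (expected 253), so the cover is home and level. Next I look at the pedal.

>>> send_rows(
  motion=[
    [0, 0, -15, 0, 0, 0],
    [0, 0, -50, 0, 0, 0],
    [0, 0, -100, 0, 0, 0],
    [60, 5, -130, 0, 0, 0],
    [120, 12, -130, 0, 0, 0],
    [180, 12, -130, 0, 0, 0],
    [240, 12, -130, 0, 0, 0],
    [300, 12, -130, 0, 0, 0],
    [330, 12, -130, 0, 0, 0],
    [330, 12, -130, 0, 0, 0],
    [330, 12, -130, 0, 0, 0],
    [330, 12, -130, 0, 0, 0],
  ],
)

```text
time_s: 19.92
eef_pos: [0.5449, 0.0372, 0.3777]
tcp_rot: [[0.22, 0.976, -0.0], [0.976, -0.22, -0.0], [-0.0, -0.0, -1.0]]
ft_force: [0.2, 0.2, 0.2]
gripper_width: -0.0001
```

```bash
python3 - <<'E'
from h import *
s=st()
c=cams.read_camera("wrist");im=c["image"][:,:,::-1].copy();np.savez("ped_w.npz",im=im,T=pose(c,s))
cv2.imwrite("pics/w_ped.png",im)
E
```

```text
t 19.93 tcp [544.87  37.18 377.69] yaw 77.3 z [-2.e-04 -3.e-04 -1.e+00] F [0.17 0.16 0.23] M [ 0.04  0.05 -0.01] w -0.1
```

View pics/w_ped.png

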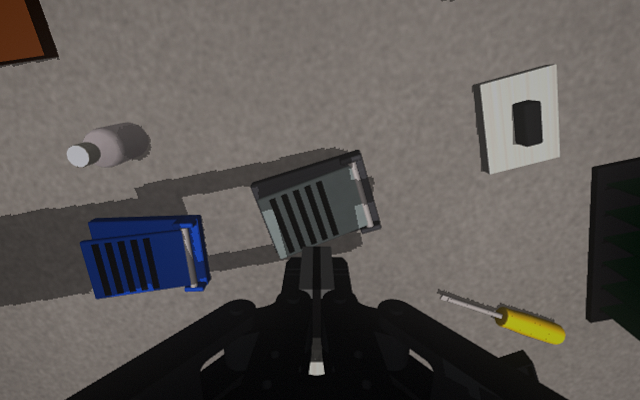

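```bash
python3 - <<'E'
from h import *
d=np.load("ped_w.npz");im=d["im"];T=d["T"];c=cams.read_camera("wrist")
P=toplane(c,[[253,187],[281,259]],.046,T)*1000;print(P.round(1),P.mean(0).round(1),np.linalg.norm(P[0]-P[1]),np.degrees(np.arctan2(*(P[0]-P[1])[[1,0]])))
B=toplane(c,[[358,151],[381,228]],.014,T)*1000;print("base hinge corners",B.round(1),B.mean(0).round(1),np.linalg.norm(B[0]-B[1]))
def model(x,y,a):
    a=np.radians(a);R=np.array([[np.cos(a),-np.sin(a),0],[np.sin(a),np.cos(a),0],[0,0,1]])
    L=np.array([[-60,42,14],[-60,-42,14],[60,-42,14],[60,42,14],[48-97,34,46.5],[48-97,-34,46.5],[48-73.5,0,41]])
    return (L@R.T+[x,y,0])/1000
big=cv2.resize(im[130:280,235:395],None,fx=5,fy=4,interpolation=cv2.INTER_CUBIC)
big=cv2.resize(im[130:250,235:395],None,fx=5,fy=5,interpolation=cv2.INTER_CUBIC)
for (x,y,a),col in (((536.9,-2.2,5.2),(0,0,255)),((535,-1,5.2),(0,255,0))):
    q=project(c,model(x,y,a),T);print(q.round(1).tolist())
    for u in q: cv2.circle(big,tuple(int(v) for v in (u-[235,130]+.5)*5),3,col,-1)
cv2.imwrite("pics/pm.png",big)
E
```

```text
[[483.8  40.8  46. ]
 [490.1 -39.1  46. ]] [486.9   0.8  46. ] 80.08981480085693 94.55342134203151
base hinge corners [[588.8  45.7  14. ]
 [597.9 -43.   14. ]] [593.4   1.3  14. ] 89.1295708188016
[[250.6, 185.8], [278.3, 254.2], [382.7, 223.9], [362.0, 150.7], [258.1, 200.1], [282.3, 260.3], [293.6, 222.2]]
[[248.5, 185.1], [276.3, 253.6], [380.7, 223.2], [360.0, 149.9], [255.9, 199.4], [280.2, 259.6], [291.4, 221.5]]
```

View pics/pm.png

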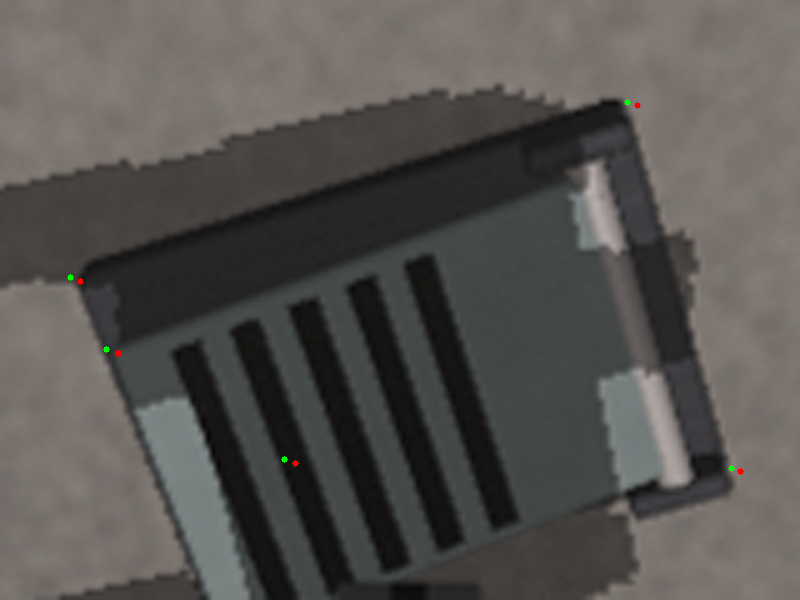

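The model points land on the plate and base edges, giving base ≈ (535.5, −1.5) with yaw 5.2°. The hinge rod at (362,190) is on the +x side. The pad is at about (509, −4), z 41 mm.

```bash
python3 - <<'E'
from h import *
s=st();print(delta([509.3,-4,225],77.3))
E
```

```text
t 20.02 tcp [544.88  37.18 377.78] yaw 77.29 z [-0.e+00 -1.e-04 -1.e+00] F [0.29 0.11 0.15] M [0.01 0.04 0.06] w 0.0
[-4.7980e+01 -2.5640e+01  1.5278e+02 -0.0000e+00  1.0000e-02 -1.0000e-02]
```

>>> send_rows(
  motion=[
    [-25, -13, 40, 0, 0, 0],
    [-48, -25.6, 80, 0, 0, 0],
    [-48, -25.6, 120, 0, 0, 0],
    [-48, -25.6, 145, 0, 0, 0],
    [-48, -25.6, 153, 0, 0, 0],
    [-48, -25.6, 153, 0, 0, 0],
    [-48, -25.6, 153, 0, 0, 0],
  ],
)

```text
time_s: 20.9
eef_pos: [0.5102, -0.0031, 0.2264]
tcp_rot: [[0.218, 0.976, 0.003], [0.976, -0.218, -0.0], [0.0, 0.003, -1.0]]
ft_force: [-0.1, -0.2, 0.1]
gripper_width: 0.0002
```

```bash
python3 - <<'E'
from h import *
s=st()
cv2.imwrite("pics/s_ped.png",cams.read_camera("scene")["image"][150:240,260:380,::-1].repeat(6,0).repeat(6,1))
E
```

```text
t 20.9 tcp [510.21  -3.14 226.37] yaw 77.39 z [ 3.e-03 -3.e-04 -1.e+00] F [-0.1  -0.16  0.09] M [0.03 0.   0.04] w 0.2
```

View pics/s_ped.png

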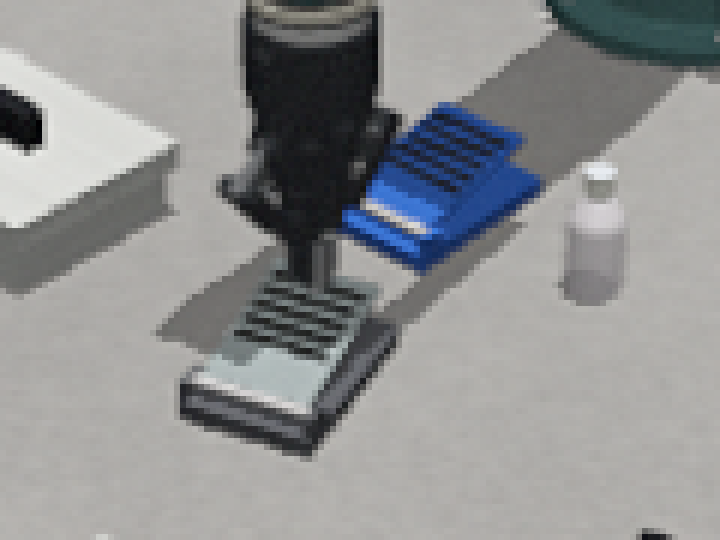

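The closed fingertips hang over the outer ribs of the grey pedal at (315,280) in the crop. The cover at left is seated. Pressing now.

>>> send_rows(
  motion=[
    [0, 0, 6, 0, 0, 0],
    [0, 0, 11, 0, 0, 0],
    [0, 0, 16, 0, 0, 0],
    [0, 0, 21, 0, 0, 0],
    [0, 0, 26, 0, 0, 0],
    [0, 0, 30, 0, 0, 0],
    [0, 0, 33, 0, 0, 0],
    [0, 0, 33, 0, 0, 0],
    [0, 0, 33, 0, 0, 0],
    [0, 0, 33, 0, 0, 0],
    [0, 0, 33, 0, 0, 0],
  ],
)

```text
time_s: 22.32
eef_pos: [0.5093, -0.003, 0.1975]
tcp_rot: [[0.218, 0.976, -0.001], [0.976, -0.218, -0.001], [-0.001, -0.001, -1.0]]
ft_force: [-16.7, 0.8, 33.8]
gripper_width: -0.0
```

```bash
python3 - <<'E'
from h import *
s=st()
cv2.imwrite("pics/s_ped2.png",cams.read_camera("scene")["image"][150:240,260:380,::-1].repeat(6,0).repeat(6,1))
E
```

```text
t 22.32 tcp [509.32  -2.96 197.46] yaw 77.43 z [-9.e-04 -6.e-04 -1.e+00] F [-16.73   0.85  33.77] M [ 0.1   2.82 -0.02] w -0.0
```

View pics/s_ped2.png

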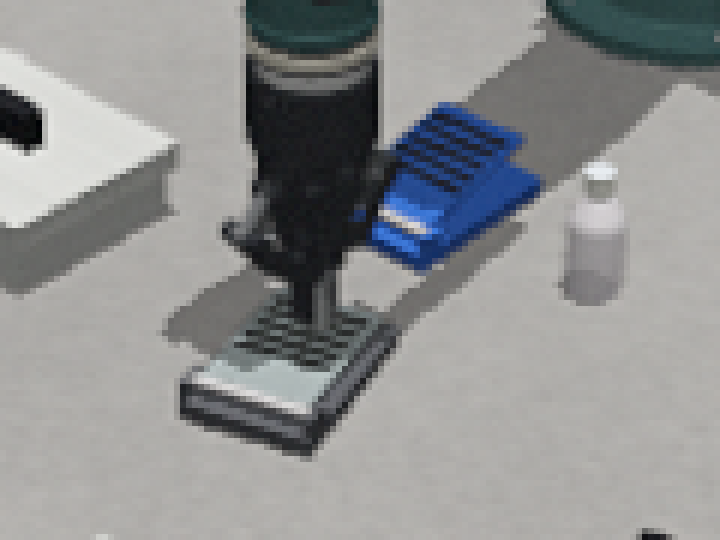

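The pedal is level on its stop: TCP z is 197.5 (expected 198), and at 34 N the force is well beyond the 9 N spring. Releasing.

>>> send_rows(
  motion=[
    [0, 0, -5, 0, 0, 0],
    [0, 0, -10, 0, 0, 0],
    [0, 0, -15, 0, 0, 0],
    [0, 0, -20, 0, 0, 0],
    [0, 0, -26, 0, 0, 0],
    [0, 0, -40, 0, 0, 0],
    [0, 0, -80, 0, 0, 0],
    [0, 0, -130, 0, 0, 0],
    [0, 0, -180, 0, 0, 0],
    [0, 0, -200, 0, 0, 0],
    [0, 0, -200, 0, 0, 0],
    [0, 0, -200, 0, 0, 0],
    [0, 0, -200, 0, 0, 0],
  ],
)

```text
time_s: 24.0
eef_pos: [0.5092, -0.0029, 0.3896]
tcp_rot: [[0.218, 0.976, -0.004], [0.976, -0.218, 0.001], [-0.0, -0.004, -1.0]]
ft_force: [-0.6, 0.8, -0.8]
gripper_width: 0.0002
```

```bash
python3 - <<'E'
from h import *
s=st()
cv2.imwrite("pics/s_end.png",cams.read_camera("scene")["image"][:,:,::-1])
cv2.imwrite("pics/t_end.png",cams.read_camera("top")["image"][:,:,::-1])
E
```

```text
t 24.0 tcp [509.23  -2.94 389.6 ] yaw 77.4 z [-4.1e-03  5.0e-04 -1.0e+00] F [-0.58  0.85 -0.83] M [-0.07  0.01  0.01] w 0.2
```

View pics/s_end.png

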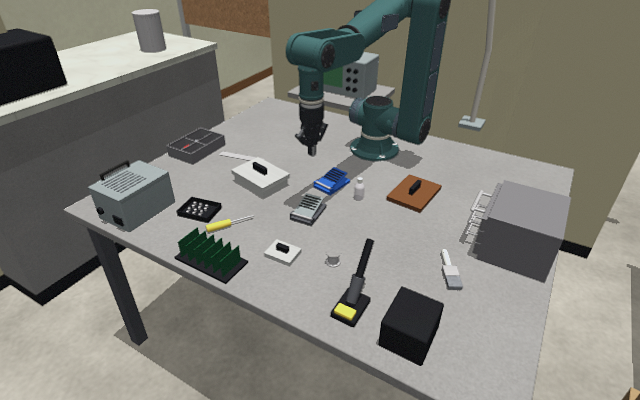

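View pics/t_end.png

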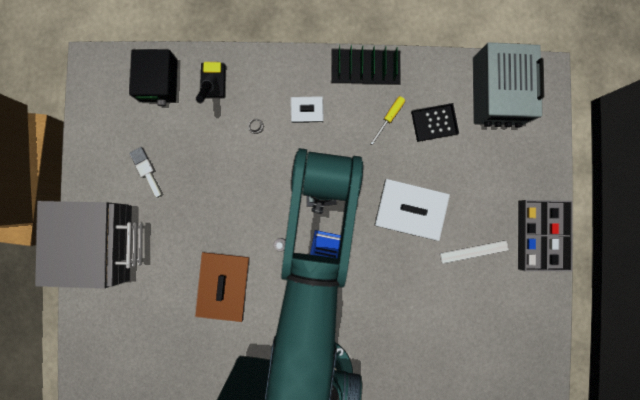

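The cover sits on the unit at (412,210), the pedal at (308,208) in the scene view is raised again, and everything else is where it was. The arm is clear, so I'm handing in.

```bash
python3 - <<'E'
from h import *
print(robot.job_done());st()
E
```

```text
the job is handed in; nothing more can be done
None
the job is handed in; nothing more can be done
```

The aluminium cover is on the control unit and pressed fully home. The grey test pedal was then pressed to its stop and has sprung back. I handed the job in at about 24 s, and no verdict is reported.

**Cover:**
- After release, the wrist camera put its centre at (466.3, −257.0) mm, with the unit at (466.2, −257.0) mm and the two square within about 0.1°.
- As a check, I pressed both ends of the rib at 24 N. They stopped at 253.3 and 253.4 mm TCP height (253 expected), so the cover is level and flush.

**Pedal:** It stopped at 197.5 mm TCP height (198 expected) under 34 N, well above its 9 N spring. The final picture shows it raised again; I did not measure its angle.

**Bystanders:** By eye in the last pictures, none has moved. The arm hides part of the top view, and I took no measurements of them.

**Disagreements:** The first hand-picked top-camera positions differed from the wrist camera's by about 2–3 mm. I used the wrist values, and the skirt went over the rim without touching.

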